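# Lock the recipe-card holder onto its ball stand

### The job

Couple the recipe-card holder to the ball stand on the worktop: swing its locking lever up, lower the holder over the ball without dropping it until it sits level on the stand's sprung ring, then press the lever fully down so that it locks. Do not force anything, and leave the jam jar, salt shaker and espresso cup where they stand.

Things in the scene. Friction and masses are not known exactly. Their poses are not given: they have to be found in the camera images.
- stand: Ball stand fixed on the worktop: dark foot 112 mm across, 30 high, with a post carrying a flat aluminium ring (80 mm across, ring) and above it a 30 mm steel ball, all on one vertical axis. Origin: centre of the foot's underside. The post is set anew each time, height NOT reported: ring's top 45 to 75 mm above the origin, ball's centre always 18.5 mm above the unpressed ring's top.
- ring (a joint): Travel of the stand's ring down its post against a spring, m: 0 = up, at most 0.008. It yields from about 12 N and takes 3.5 N more per mm; the holder's weight (7.5 to 10 N) alone does not move it. A locked holder keeps it about 0.0025 down; beyond 0.006 (33 N) it is being forced.
- head: Recipe-card holder, loose, aluminium. Origin: centre of the socket's mouth in its underside; z up, x to the card rail. Housing x -51 to 30, y -23 to 23, z 0 to 46 mm. Rail: floor 4 mm thick, x 30 to 85, y +-46; lip 12 high at x 70; back plate 55 high, 110 wide at x 84. Any yaw on the ball will do. Seated, its underside rests on the ring.
- head_grip (a point): Middle of the housing, 26 mm above its underside on the socket's axis, axes as head. The housing is gripped here across its 46 mm width (y). With the lever beyond about 2 rad the room above is free.
- socket (a point): Same point as head's origin: centre of the 34 x 34 mm socket (2 mm of play each side of the ball, roof 40 mm up), open below. A fork at z 4 to 12 mm, drawn aside to -x by raising the lever, shuts the socket or holds the ball from below when the lever is down.
- lever (a joint): Locking lever, rad: 0 down (locked), 2.2 up and back (open, from about 1.5); starts 0 to 0.1. Hinge along the holder's y through (-46, 0, 52) mm; lies along +x at 0, upright at 1.57. Stays where left (1.1 N at the knob). On the ball, closing from 0.8 to 0.1 pulls the holder 3 mm down and takes about 6 to 13 N down at the knob; with the holder not on the ring it will not close.
- knob (a point): Centre of the black ball knob, 24 mm across, at the lever's free end, 94 mm from the hinge; at lever 0 it is at (48, 0, 54) mm in the holder's frame, with free room beside and below it, to be pinched across the holder's y from above; held lightly it turns between the fingers for some way; beyond that push it over from the side. Its axes turn with the lever.
- jar: Jam jar, 62 mm across, 86 mm high; origin under its centre. Leave it.
- salt: Salt shaker, 44 mm across, 90 mm high; origin under its centre. Leave it.
- cup: Dark and white espresso cup, 60 x 84 x 53 mm; origin under its centre. Leave it.
Things that resemble listed ones, but are neither listed nor needed, are in the scene too. What is shaped like the stand but red is not meant.

How it is judged (in metres and radians):
On the way, in this order (a step that is already met when the one before it is completed fails the run):
1. the lever is swung up, past 1.5 rad, with the holder still off the stand (value of joint lever above 1.5 rad and horizontal distance between socket and stand above 0.06 m), for 0.2 s.
2. with the lever still up, the holder sits on the ring: socket within 5 mm of the stand's axis, within 0.07 rad of level, resting on the stand and out of the fingers' hold (horizontal distance between socket and stand below 0.005 m and angle between head_grip's own z axis and vertical below 0.07 rad and height (world z) of socket above 0.035 m and value of joint lever above 1.2 rad and contact force between head and stand above 3 N and contact force between the fingers and head below 0.5 N), for 0.2 s.
At the end, for the whole second after the job is handed in: The lever is down (below 0.12 rad), the holder is over the ball (socket axis within 5 mm of the stand's axis, within 0.07 rad of level) and locked, so that it keeps the ring pressed down by more than 1.5 mm, at rest (horizontal distance between socket and stand below 0.005 m and angle between head_grip's own z axis and vertical below 0.07 rad and height (world z) of socket above 0.035 m and value of joint lever below 0.12 rad and value of joint ring above 0.0015 m and linear speed of head below 0.02 m/s); the robot touches nothing.
It fails at once if the ring is forced down by more than 6 mm (value of joint ring above 0.006 m).
It fails at once if the holder is pressed against the stand with more than 90 N (contact force between head and stand above 90 N).
It fails at once if the holder is dropped (faster than 0.3 m/s while no finger touches it) (linear speed of head above 0.3 m/s and contact force between the fingers and head below 0.1 N).
It fails at once if the jam jar, salt shaker or espresso cup is shifted by more than 30 mm (distance of any of jar, salt, cup from where it was at the start of the episode above 0.03 m).
It also fails if it takes over 72 s, if anything falls off the work surface, if the arm or the gripper's body presses on something with over 40 N, if the wrist force passes 120 N, or if a joint passes its speed limit or range.

### The arm

A 6-joint arm with a two-finger parallel gripper is mounted at the origin on a cart in front of the work surface, level with it; the furniture and walls round the work are solid. World frame = base frame: x ahead of the robot, y to its left, z up, the work surface at z = 0. Lengths are in mm, angles in rad, forces in N, time in s.
With the tool pointing down it reaches from about 275 to 775 mm from the base axis. Payload 14.6 kg.
Tool frame: the origin (TCP) lies on the centre line of the jaws, within the pads' length; the fingertips stand 14 mm ahead of it and the grasp point (between the pads) lies 5 mm behind it; z points along the fingers, y is the line along which they close (so a half turn about z gives the same grasp; the last joint's range is limited). The gripper opens to 85 mm and grips with 20 to 120 N. Pads are 22 mm wide; open, the fingers measure 114 mm over their backs; the gripper's body (76 mm by 85 mm) begins 54 mm behind the grasp point. The pads swing forward as they close: fully open they stand 13 mm farther back than shut.
Start: joints at [1.071, 0.263, -0.048, 1.259, 0, 1.415], TCP at [177.459, 494.102, 245.278] pointing down, gripper open.
Joint ranges: [-2.65, 2.65], [-0.89, 1.7], [-1.18, 1.37], [-2.13, 2.11], [-1.35, 1.29], [-3.14, 3.14]. Speed limits (rad/s): [1.89, 1.89, 2.57, 2.79, 3.14, 3.14].

### API

Orientations are given as [roll, pitch, yaw] about the fixed x, y, z axes, in that order (R = Rz(yaw) Ry(pitch) Rx(roll)).
In Python, from bench import ctrl gives the robot as it stands. The module is installed in compiled form; this text tells all that it offers.
- The arm moves only by the shell command python3 -m pendant 'ROWS' [OPENING] [FORCE]. ROWS is JSON, a list that holds one entry, the list of rows, each a list of 6 numbers: the shift along the tool's x, y, z in mm, then the turn, a rotation vector about the tool's x, y, z in degrees. A call has 1 to 20 rows; each row is the pose to reach, as a shift and turn from the pose commanded when the call began, along the tool's axes at that moment; what a row does not reach only later rows make up. A row lasts 1/10 s, in which the tool goes at most 50 mm and 8.59 degrees, less where a joint would pass 70% of its speed; a pose out of reach is approached as far as the arm can. A call with a gripper value outside its range is refused whole. OPENING is the opening, from 0 (shut) to 1 (fully open), set as the call begins (- or left out, the last holds). The fingers move at their own pace and stop on an object; FORCE is the grip in N (left out, the last holds). Time passes only in rows, so rows that repeat a pose let the fingers close. It gives the time, the measured TCP pose, the force, the opening and the grip force at its end, in the units of the state.
- ctrl.get_obs(): the state, without advancing time (a new reading comes with each control period).
- ctrl.camera(name): name is "scene" or "top" or "wrist"; returns the picture (420x560x3 uint8, blue, green, red); there is no depth.
- ctrl.camera_model(name): a dict with "fx", "fy", "cx", "cy" (pixels), "k1" (the pictures are not rectified: a ray, as slopes to the right and down, at radius r is drawn at 1 + k1 r^2 times it, then the intrinsics apply), "origin" and "attitude" of the camera in the world. Camera axes: x right, y up, looking along -z (the intrinsics and any distortion apply to the point x, -y, -z); pixel columns grow to the right and rows downward; lengths in mm; the calibration is good to about 2 mm. A picture is of the moment at which its call begins: read the wrist's pose just before it. camera_model takes no time and is no camera call; for the wrist camera it gives the pose at the moment of the call.
- ctrl.job_done(): hands the job in; it is judged then, once.
Trained networks look in the newest picture that a camera, given by its name, has taken for a name from the list of things; names that differ only in an ending like _2 or _b are one class to them, and where a whole thing is asked for, a point or a joint stands for the part that bears it (a point fixed in the world has none). Each returns a list of dicts, best first, with "confidence" (0 to 1); they miss things now and then, are a little off and sometimes report something else, mostly with a low value. They report only what shows in the picture. A call takes as long as a camera call. They do not tell look-alikes from the thing itself.
- ctrl.find_in(target, camera): "extent" ([left, top, width, height] in pixels, round what is visible of it).
- ctrl.outline_of(target, camera): "mask" (420x560 bool, what is visible of it) and "extent" ([left, top, width, height] in pixels, round what is visible of it).
- ctrl.mark_of(target, camera): "pixel" ([row, column] in pixels: a listed point, or the origin of a listed thing).
The state is a dict: "time": time; "joint_positions": joint angles; "dq": joint speeds; "joint_efforts": joint torques, N m; "tool_pos": TCP position; "tcp_rot": TCP orientation; "ft_force": force on the tool from outside, world axes, zero at the start; "moment": the same for the moment, N m; "grip_width": opening from 0.0 (shut) to 1.0 (fully open); "finger_force": force on a finger pad.
Only numpy, scipy, OpenCV 4.12 (cv2) and the standard library are available. Lean on these libraries where they do the work, as an engineer would, in place of code of your own. Each camera call takes 0.05 s, during which the arm holds its last target. There are 200 camera calls.

## Working session

There is one attempt and no reset: what is moved stays moved. The work goes in short steps, Python scripts to look and compute and a shell command to move; the robot and the scene stay as the last step left them, time stands still between calls to the robot, and variables do not carry over. Pictures are saved under pics/ and viewed, at most 10 in all, crops included, and the job is handed in when it is done.

```bash
mkdir -p pics; cat > h.py <<'E'
import numpy as np, cv2
from scipy.spatial.transform import Rotation as R
from bench import ctrl
def rot(a):
    a=np.array(a,float)
    return a if a.shape==(3,3) else (R.from_quat(a) if a.size==4 else R.from_euler('xyz',a)).as_matrix()
def ray(m,px):  # px=[row,col]
    xd=np.array([(px[1]-m['cx'])/m['fx'],(px[0]-m['cy'])/m['fy']]); x=xd.copy()
    for _ in range(30): x=xd/(1+m['k1']*(x@x))
    d=rot(m['attitude'])@np.array([x[0],-x[1],-1]); return np.array(m['origin'],float),d/np.linalg.norm(d)
def at_z(m,px,z):
    o,d=ray(m,px); return o+d*(z-o[2])/d[2]
def proj(m,p):
    c=rot(m['attitude']).T@(np.array(p,float)-np.array(m['origin'])); x=np.array([c[0],-c[1]])/-c[2]; x=x*(1+m['k1']*(x@x))
    return [m['fy']*x[1]+m['cy'],m['fx']*x[0]+m['cx']]
def tri(rs):
    A=sum(np.eye(3)-np.outer(d,d) for o,d in rs); b=sum((np.eye(3)-np.outer(d,d))@o for o,d in rs)
    return np.linalg.solve(A,b)
E
python3 - <<'E'
from h import *
ims=[]
for c in ['top','scene']:
    im=ctrl.camera(c); m=ctrl.camera_model(c); cv2.imwrite(f'pics/{c}0.png',im); 
    print(c,m)
    for t in ['stand','ring','head','head_grip','socket','knob','lever','jar','salt','cup']:
        print(t,[(np.round(r['pixel']).tolist(),round(r['confidence'],2)) for r in ctrl.mark_of(t,c)][:4] if t not in('ring','lever') else [(np.round(r['extent']).tolist(),round(r['confidence'],2)) for r in ctrl.find_in(t,c)][:4])
E
```

```text
top {'fx': 434.8094110830355, 'fy': 434.8094110830355, 'cx': 277.8045848753814, 'cy': 212.1436676126691, 'k1': -0.14145400511090342, 'origin': array([560.16840957, -93.43624896, 890.64447134]), 'attitude': array([ 0.12524646,  0.07764171, -1.54506981])}
stand [([241.0, 228.0], 0.9), ([246.0, 407.0], 0.7), ([238.0, 340.0], 0.39)]
ring [([393.0, 226.0, 45.0, 42.0], 0.74), ([206.0, 223.0, 39.0, 41.0], 0.64)]
head [([260.0, 336.0], 0.82)]
head_grip [([258.0, 335.0], 0.75)]
socket [([260.0, 336.0], 0.61), ([261.0, 334.0], 0.24)]
knob [([235.0, 344.0], 0.62), ([242.0, 229.0], 0.56)]
lever [([327.0, 228.0, 24.0, 60.0], 0.82)]
jar [([162.0, 258.0], 0.76)]
salt [([149.0, 338.0], 0.94)]
cup [([166.0, 189.0], 0.83)]
scene {'fx': 389.28108890362194, 'fy': 389.28108890362194, 'cx': 278.5585199696949, 'cy': 214.58693780637506, 'k1': -0.017721350410386374, 'origin': array([219.79054551, 450.59774656, 595.05779238]), 'attitude': array([ 0.87814239,  0.01633769, -2.44591274])}
stand [([189.0, 354.0], 0.87), ([269.0, 251.0], 0.73)]
ring [([338.0, 167.0, 31.0, 20.0], 0.77), ([235.0, 241.0, 41.0, 30.0], 0.62)]
head [([226.0, 330.0], 0.84)]
head_grip [([217.0, 334.0], 0.68), ([227.0, 330.0], 0.61)]
socket [([226.0, 329.0], 0.56)]
knob [([192.0, 319.0], 0.57)]
lever [([309.0, 191.0, 40.0, 32.0], 0.54)]
jar [([227.0, 213.0], 0.61)]
salt [([187.0, 257.0], 0.97)]
cup [([262.0, 170.0], 0.91)]
```

```bash
python3 - <<'E'
from h import *
a=cv2.imread('pics/top0.png')[120:320,140:460]; b=cv2.imread('pics/scene0.png')[120:320,130:450]
cv2.imwrite('pics/crop0.png',np.vstack([cv2.resize(a,(480*1,300)),cv2.resize(b,(480,300))]))
m=ctrl.camera_model('top');s=ctrl.camera_model('scene')
for n,p,q in [('standL/red?',[241,228],[269,251]),('standR',[246,407],[189,354]),('head',[260,336],[226,330]),('jar',[162,258],[227,213]),('salt',[149,338],[187,257]),('cup',[166,189],[262,170])]:
    print(n,at_z(m,p,0).round(),at_z(s,q,0).round(),tri([ray(m,p),ray(s,q)]).round())
print('knob',tri([ray(m,[235,344]),ray(s,[192,319])]).round())
E
```

```text
standL/red? [609.  81.   0.] [619.  76.   0.] [610.  81.   9.]
standR [ 606. -286.    0.] [ 601. -296.    0.] [ 602. -288.    4.]
head [ 575. -142.    0.] [ 568. -136.    0.] [ 574. -143.   -8.]
jar [777.  23.   0.] [777.  36.   0.] [782.  27. -10.]
salt [ 806. -145.    0.] [ 804. -145.    0.] [ 805. -145.   -1.]
cup [768. 173.   0.] [765. 169.   0.] [766. 171.   2.]
knob [ 619. -155.   63.]
```

View pics/crop0.png

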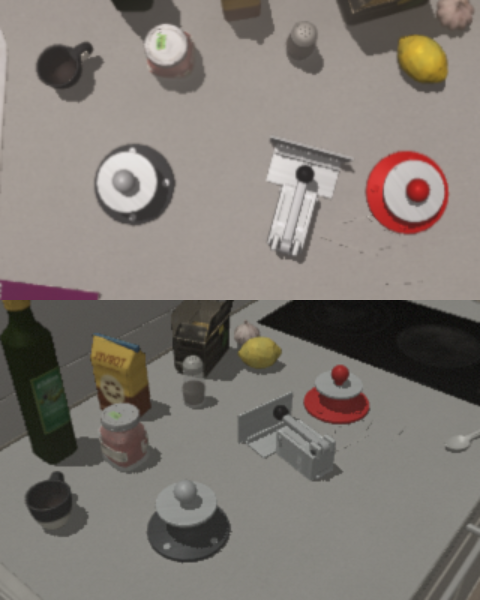

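The one meant is the dark-footed stand with the steel ball, at top pixel (row 241, col 228). The red one at (246, 407) is the look-alike, and the enlarged crop confirms this. The holder is at (260, 336), with its rail away from the robot. I'll move above the holder now.

```bash
cat >> h.py <<'E'
def go(p,yaw=None,tilt=0.0):
    """rows needed from present pose: tool down at world p; tilt about tool y (deg)"""
    o=ctrl.get_obs(); R0=rot(o['tcp_rot']); p0=np.array(o['tool_pos'])
    sh=R0.T@(np.array(p,float)-p0)
    if yaw is None: t=np.zeros(3)
    else:
        t=min(((R.from_matrix(R0).inv()*R.from_euler('z',yaw+k)*R.from_euler('x',np.pi)*R.from_euler('y',tilt,degrees=True)).as_rotvec(degrees=True) for k in ([0] if tilt else [0,np.pi,-np.pi])),key=np.linalg.norm)
    return sh.round(1).tolist()+t.round(2).tolist()
E
python3 - <<'E'
from h import *
print(ctrl.get_obs(), go([575,-145,270],-0.29))
E
```

```text
{'time': 1.1, 'joint_positions': array([ 1.07073237e+00,  2.63108330e-01, -4.82821262e-02,  1.25942807e+00,
        1.72146085e-05,  1.41548429e+00]), 'dq': array([-0.00154358, -0.00166999,  0.00080744, -0.00101257,  0.00088557,
       -0.00151602]), 'joint_efforts': array([-4.24530343e-03, -6.37433195e+01,  3.84782088e+01,  5.97328362e-04,
       -1.09726548e-04,  2.01402901e-05]), 'tool_pos': array([177.43786735, 494.10775759, 245.28052944]), 'tcp_rot': array([-3.14157338e+00, -2.04418150e-05,  2.79684073e+00]), 'ft_force': array([ 0.19036189,  0.14493812, -0.00833847]), 'moment': array([0.04189016, 0.03265482, 0.04522507]), 'finger_force': 0.0, 'grip_width': 1.005519619838158} [-590.2, -467.1, -24.7, -0.0, -0.0, -3.14]
```

```bash
python3 -m pendant '[[[-590,-467,-25,0,0,-3],[-590,-467,-25,0,0,-3],[-590,-467,-25,0,0,-3],[-590,-467,-25,0,0,-3],[-590,-467,-25,0,0,-3],[-590,-467,-25,0,0,-3],[-590,-467,-25,0,0,-3],[-590,-467,-25,0,0,-3],[-590,-467,-25,0,0,-3],[-590,-467,-25,0,0,-3],[-590,-467,-25,0,0,-3],[-590,-467,-25,0,0,-3],[-590,-467,-25,0,0,-3],[-590,-467,-25,0,0,-3],[-590,-467,-25,0,0,-3],[-590,-467,-25,0,0,-3],[-590,-467,-25,0,0,-3],[-590,-467,-25,0,0,-3]]]'
python3 - <<'E'
from h import *
o=ctrl.get_obs(); print(o['tool_pos'],o['joint_positions'],o['tcp_rot'])
im=ctrl.camera('wrist'); m=ctrl.camera_model('wrist'); print(m)
for n,z in [('head',0),('head_grip',26),('knob',54)]:
    for r in ctrl.mark_of(n,'wrist')[:2]: print(n,r['pixel'],round(r['confidence'],2),at_z(m,r['pixel'],z).round(1))
# model overlay guess
cv2.imwrite('pics/w1.png',im)
E
```

```text
time: 2.9
tool_pos: [574.4, -144.1, 270.3]
tcp_rot: [3.141, -0.0, 2.85]
ft_force: [-0.3, 1.0, 0.3]
grip_width: 1.002
finger_force: 0.0
[ 574.44923785 -144.09088969  270.33382536] [-3.83366682e-01  3.77101402e-01  1.89586060e-01  1.38364156e+00
  1.41353201e-04 -9.13330828e-02] [ 3.14141900e+00 -3.46181386e-04  2.84955906e+00]
{'fx': 290.72169391587585, 'fy': 290.72169391587585, 'cx': 279.6826978266595, 'cy': 207.41202957867807, 'k1': -0.012282955432233357, 'origin': array([ 498.67202538, -121.62889199,  399.07812221]), 'attitude': array([-3.12881784e-01, -4.95922327e-05,  1.27850499e+00])}
head [172.7, 281.7] 0.8 [ 574.6 -141.5    0. ]
head_grip [173.0, 282.1] 0.97 [ 570.2 -139.8   26. ]
knob [217.0, 283.7] 0.89 [ 619.2 -152.6   54. ]
```

View pics/w1.png

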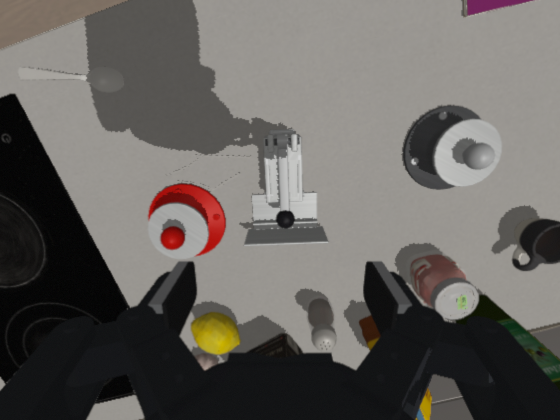

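```bash
python3 - <<'E'
from h import *
m=ctrl.camera_model('wrist')
g=cv2.cvtColor(cv2.imread('pics/w1.png'),cv2.COLOR_BGR2GRAY)
a=at_z(m,[243.5,246],55);b=at_z(m,[242.5,327.5],55); v=b-a; print(a,b,np.linalg.norm(v),np.arctan2(v[1],v[0])-np.pi/2, 'plate mid',(a+b)/2)
im=cv2.imread('pics/w1.png'); t=(im.max(2)<60).astype(np.uint8); n,l,s,c=cv2.connectedComponentsWithStats(t)
for i in range(1,n):
    if abs(c[i][0]-285)<8 and abs(c[i][1]-219)<8: print('knob',s[i],c[i],at_z(m,c[i][::-1],54))
def draw(x,y,psi,im):
    H=lambda p:np.array([x+np.cos(psi)*p[0]-np.sin(psi)*p[1],y+np.sin(psi)*p[0]+np.cos(psi)*p[1],p[2]])
    for L,z in [([(-51,-23),(30,-23),(30,23),(-51,23)],46),([(30,-46),(85,-46),(85,46),(30,46)],4),([(84,-55),(84,55)],55),([(48,0),(48,1)],54)]:
        P=np.array([proj(m,H((*q,z)))[::-1] for q in L]); cv2.polylines(im,[(P-[200,90]).__mul__(4).round().astype(int)],True,(0,0,255),1)
big=cv2.resize(im[90:260,200:360],None,fx=4,fy=4,interpolation=cv2.INTER_CUBIC)[:600]
draw(572.5,-141,-0.265,big); cv2.imwrite('pics/w1o.png',big)
E
```

```text
[ 640.14210508 -209.820309     55.        ] [ 669.20837884 -108.2146554    55.        ] 105.6813943609146 -0.27862799059392085 plate mid [ 654.67524196 -159.0174822    55.        ]
knob [276 211  19  18 250] [284.916 219.032] [ 622.59879804 -152.00457891   54.        ]
```

View pics/w1o.png

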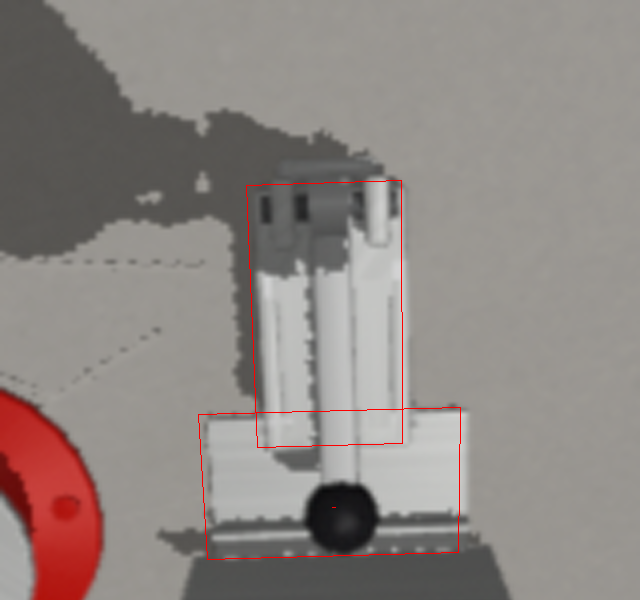

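```bash
python3 - <<'E'
from h import *
print(go([621.5,-152.3,110],-0.275),go([621.5,-152.3,54],-0.275))
E
```

```text
[-47.4, 5.4, 160.8, 0.0, 0.03, -0.93] [-47.3, 5.4, 216.8, 0.0, 0.03, -0.93]
```

```bash
python3 -m pendant '[[[-47,5,30,0,0,-1],[-47,5,80,0,0,-1],[-47,5,130,0,0,-1],[-47,5,160,0,0,-1],[-47,5,190,0,0,-1],[-47,5,217,0,0,-1],[-47,5,217,0,0,-1],[-47,5,217,0,0,-1]]]' 0.6 20
python3 -m pendant '[[[0,0,0,0,0,0],[0,0,0,0,0,0],[0,0,0,0,0,0],[0,0,0,0,0,0],[0,0,0,0,0,0],[0,0,0,0,0,0],[0,0,0,0,0,0],[0,0,0,0,0,0]]]' 0.05 20
python3 - <<'E'
from h import *
im=ctrl.camera('wrist'); m=ctrl.camera_model('wrist'); cv2.imwrite('pics/w2.png',im)
for n,z in [('head',0),('head_grip',26),('knob',56)]:
    for r in ctrl.mark_of(n,'wrist')[:1]: print(n,r['pixel'],round(r['confidence'],2),at_z(m,r['pixel'],z).round(1))
# arc rows: tool x=-head x, tool z=down ; tilt keep 0
for a in np.arange(0,1.21,0.1): print(round(a,1), (94*(1-np.cos(a+.05))-94*(1-np.cos(.05))).round(1), (-94*(np.sin(a+.05)-np.sin(.05))).round(1))
E
```

```text
time: 3.9
tool_pos: [621.4, -153.2, 54.2]
tcp_rot: [3.142, 0.0, 2.867]
ft_force: [-0.3, 0.6, -0.0]
grip_width: 0.596
finger_force: 0.0
time: 4.7
tool_pos: [622.2, -153.8, 53.7]
tcp_rot: [3.141, 0.002, 2.867]
ft_force: [5.3, 0.3, 0.5]
grip_width: 0.261
finger_force: 19.5
head [161.7, 277.3] 0.92 [ 573.5 -142.2    0. ]
head_grip [166.1, 278.0] 0.95 [ 571.9 -141.1   26. ]
knob [275.7, 277.3] 0.94 [ 619.2 -154.8   56. ]
0.0 0.0 -0.0
0.1 0.9 -9.3
0.2 2.8 -18.6
0.3 5.6 -27.5
0.4 9.2 -36.2
0.5 13.7 -44.4
0.6 19.1 -52.2
0.7 25.1 -59.4
0.8 31.8 -65.9
0.9 39.2 -71.8
1.0 47.1 -76.8
1.1 55.5 -81.1
1.2 64.2 -84.5
```

View pics/w2.png

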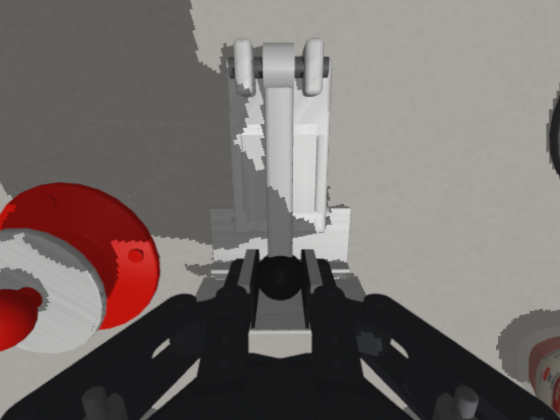

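The fingers hold the knob squarely at (277, 280). Next I raise the lever along its arc.

```bash
python3 -m pendant '[[[0.7,0,-9.3,0,-2.9,0],[2.3,0,-18.6,0,-5.7,0],[5,0,-27.6,0,-8.6,0],[8.2,0,-36.3,0,-11.5,0],[12.5,0,-44.6,0,-14.3,0],[17.6,0,-52.4,0,-17.2,0],[17.6,0,-52.4,0,-17.2,0]]]'
python3 - <<'E'
from h import *
o=ctrl.get_obs(); print(o['ft_force'],o['moment'],o['joint_positions'])
ctrl.camera('wrist'); m=ctrl.camera_model('wrist')
for n,z in [('head',0),('head_grip',26)]:
    for r in ctrl.mark_of(n,'wrist')[:1]: print(n,r['pixel'],round(r['confidence'],2),at_z(m,r['pixel'],z).round(1))
E
```

```text
time: 5.6
tool_pos: [603.3, -148.6, 106.6]
tcp_rot: [-3.141, 0.302, 2.867]
ft_force: [0.3, -0.6, 0.7]
grip_width: 0.263
finger_force: 19.9
[ 0.32000824 -0.61524214  0.74590644] [0.05872317 0.19728457 0.00512568] [-0.38698861  0.32591274 -0.41323769  0.53164429  0.03260632 -0.10693781]
head [135.9, 282.3] 0.7 [ 572.  -138.4    0. ]
head_grip [149.4, 277.8] 0.73 [ 570.4 -141.3   26. ]
```

```bash
python3 - <<'E'
from h import *
def P(a):  # TCP in old tool axes x,z (pre-tilt)
    k=a+.05; t=a/2; return np.array([94*(1-np.cos(k))-5*np.sin(t),0,-94*np.sin(k)-5*(1-np.cos(t))])
R1=R.from_euler('y',-0.3)
for a in np.arange(.7,1.75,.1): print(round(a,1),R1.inv().apply(P(a)-P(.6)).round(1),round(-np.degrees(a-.6)/2,1))
E
```

```text
0.7 [ 3.4  0.  -8.7] -2.9
0.8 [  7.7   0.  -16.9] -5.7
0.9 [ 12.7   0.  -24.7] -8.6
1.0 [ 18.5   0.  -31.9] -11.5
1.1 [ 25.    0.  -38.5] -14.3
1.2 [ 32.1   0.  -44.5] -17.2
1.3 [ 39.8   0.  -49.6] -20.1
1.4 [ 48.   0. -54.] -22.9
1.5 [ 56.5   0.  -57.5] -25.8
1.6 [ 65.3   0.  -60.1] -28.6
1.7 [ 74.4   0.  -61.8] -31.5
```

```bash
python3 -m pendant '[[[3.4,0,-8.7,0,-2.9,0],[7.7,0,-16.9,0,-5.7,0],[12.7,0,-24.7,0,-8.6,0],[18.5,0,-31.9,0,-11.5,0],[25,0,-38.5,0,-14.3,0],[32.1,0,-44.5,0,-17.2,0],[39.8,0,-49.6,0,-20.1,0],[39.8,0,-49.6,0,-20.1,0]]]'
python3 - <<'E'
from h import *
o=ctrl.get_obs(); print(o['ft_force'],o['moment'],o['joint_positions'])
ctrl.camera('wrist'); m=ctrl.camera_model('wrist')
for n,z in [('head',0),('head_grip',26),('knob',145)]:
    for r in ctrl.mark_of(n,'wrist')[:1]: print(n,r['pixel'],round(r['confidence'],2),at_z(m,r['pixel'],z).round(1))
E
```

```text
time: 6.55
tool_pos: [553.5, -134.6, 141.5]
tcp_rot: [-3.141, 0.653, 2.866]
ft_force: [0.1, -1.5, 2.4]
grip_width: 0.263
finger_force: 19.9
[ 0.06133332 -1.54456106  2.35595089] [-0.14226311  0.19591276 -0.20694315] [-0.42541378  0.09538765 -0.85003975 -0.02183802  0.09071693 -0.11972542]
head [124.1, 280.3] 0.78 [ 572.3 -140.2    0. ]
head_grip [145.3, 280.5] 0.67 [ 571.8 -140.    26. ]
knob [279.2, 279.3] 0.65 [ 546.8 -133.7  145. ]
```

```bash
python3 - <<'E'
from h import *
def P(a,t):
    k=a+.05; return np.array([94*(1-np.cos(k))-5*np.sin(t),0,-94*np.sin(k)-5*(1-np.cos(t))])
R1=R.from_euler('y',-0.65)
for a in np.arange(1.4,2.21,.1): t=.65+min((a-1.3)/2,.2); print(round(a,1),R1.inv().apply(P(a,t)-P(1.3,.65)).round(1),round(-np.degrees(t-.65),1))
E
```

```text
1.4 [ 6.2  0.  -6.9] -2.9
1.5 [ 13.    0.  -13.1] -5.7
1.6 [ 20.4   0.  -18.6] -8.6
1.7 [ 28.3   0.  -23.3] -11.5
1.8 [ 36.8   0.  -27.2] -11.5
1.9 [ 45.8   0.  -30.1] -11.5
2.0 [ 54.9   0.  -32.2] -11.5
2.1 [ 64.3   0.  -33.3] -11.5
2.2 [ 73.6   0.  -33.5] -11.5
```

```bash
python3 -m pendant '[[[6.2,0,-6.9,0,-2.9,0],[13,0,-13.1,0,-5.7,0],[20.4,0,-18.6,0,-8.6,0],[28.3,0,-23.3,0,-11.5,0],[28.3,0,-23.3,0,-11.5,0]]]'
python3 - <<'E'
from h import *
o=ctrl.get_obs(); print(o['ft_force'],o['moment'],o['joint_positions'])
ctrl.camera('wrist'); m=ctrl.camera_model('wrist')
for n,z in [('head',0),('head_grip',26),('knob',146)]:
    for r in ctrl.mark_of(n,'wrist')[:1]: print(n,r['pixel'],round(r['confidence'],2),at_z(m,r['pixel'],z).round(1))
E
```

```text
time: 7.25
tool_pos: [517.4, -124.3, 141.7]
tcp_rot: [3.142, 0.851, 2.866]
ft_force: [-1.3, -2.2, 4.9]
grip_width: 0.261
finger_force: 20.7
[-1.31681211 -2.23398218  4.91739518] [-0.32670727  0.14399089 -0.36935633] [-0.46116461  0.05822397 -1.14409454 -0.47389819  0.13930422 -0.12317168]
head [128.9, 278.8] 0.6 [ 577.1 -142.9    0. ]
head_grip [151.2, 276.8] 0.84 [ 573.5 -143.6   26. ]
knob [285.6, 278.1] 0.93 [ 516.7 -125.7  146. ]
```

```bash
python3 -m pendant '[[[0,0,0,0,0,0],[0,0,0,0,0,0],[0,0,0,0,0,0],[0,0,-25,0,0,0],[0,0,-50,0,0,0],[0,0,-75,0,0,0],[0,0,-75,0,0,0]]]' 0.5 20
python3 - <<'E'
from h import *
psi=-.275; O=np.array([574.5,-140,0])
H=lambda x,z:O+np.array([np.cos(psi)*x,np.sin(psi)*x,z])
ctrl.camera('scene'); s=ctrl.camera_model('scene')
for r in ctrl.mark_of('knob','scene')[:2]: print('knob',r,[ (a,np.round(proj(s,H(-46+94*np.cos(a),52+94*np.sin(a))))) for a in (1.5,1.7,1.9)])
print(ctrl.get_obs()['tool_pos'])
print(go(H(-95,220),psi+np.pi), go(H(-25,220),psi+np.pi), go(H(-25,146),psi+np.pi))
E
```

```text
time: 8.15
tool_pos: [463.2, -108.8, 194.0]
tcp_rot: [-3.141, 0.855, 2.867]
ft_force: [-1.1, -0.3, 0.0]
grip_width: 0.502
finger_force: 0.0
knob {'pixel': [185.0, 350.9], 'confidence': 0.67} [(1.5, array([180., 346.])), (1.7, array([185., 352.])), (1.9, array([191., 358.]))]
[ 464.5151748  -109.47679457  192.83583231]
[-33.1, 0.5, -3.4, -0.03, 48.92, 0.0] [-79.1, 0.5, 49.3, -0.03, 48.92, 0.0] [-23.3, 0.5, 98.0, -0.03, 48.92, 0.0]
```

```bash
python3 -m pendant '[[[-30,0,-30,0,8,0],[-33,0.5,-20,0,16,0],[-33,0.5,-10,0,24,0],[-33,0.5,-3,0,32,0],[-45,0.5,10,0,40,0],[-62,0.5,30,0,48.9,0],[-79,0.5,49,0,48.9,0],[-79,0.5,49,0,48.9,0],[-60,0.5,66,0,48.9,0],[-40,0.5,83,0,48.9,0],[-23,0.5,98,0,48.9,0],[-23,0.5,98,0,48.9,0],[-23,0.5,98,0,48.9,0]]]' 0 20
python3 - <<'E'
from h import *
psi=-.275; O=np.array([574.5,-140,0])
H=lambda x,z:O+np.array([np.cos(psi)*x,np.sin(psi)*x,z])
for x,z in [(-40,146),(-58,142),(-72,138)]: print(go(H(x,z),psi+np.pi))
E
```

```text
time: 9.55
tool_pos: [550.2, -132.9, 144.1]
tcp_rot: [3.142, -0.003, 2.867]
ft_force: [-0.1, -0.6, 0.7]
grip_width: -0.002
finger_force: 0.0
[14.7, -0.2, -1.8, 0.0, -0.18, 0.01]
[32.7, -0.2, 2.2, 0.0, -0.18, 0.01]
[46.7, -0.2, 6.3, 0.0, -0.18, 0.01]
```

```bash
python3 -m pendant '[[[7,0,-1,0,0,0],[14,0,-2,0,0,0],[20,0,0,0,0,0],[26,0,1,0,0,0],[32,0,2,0,0,0],[37,0,3.5,0,0,0],[42,0,5,0,0,0],[47,0,6.5,0,0,0],[47,0,6.5,0,0,0]]]'
python3 - <<'E'
from h import *
psi=-.275; O=np.array([574.5,-140,0])
H=lambda x,z:O+np.array([np.cos(psi)*x,np.sin(psi)*x,z])
ctrl.camera('scene'); s=ctrl.camera_model('scene')
for r in ctrl.mark_of('knob','scene')[:2]: print('knob',r,[ (a,np.round(proj(s,H(-46+94*np.cos(a),52+94*np.sin(a))))) for a in (1.7,1.9,2.1,2.2)])
ctrl.camera('wrist'); m=ctrl.camera_model('wrist')
for n,z in [('head',0),('head_grip',26),('knob',133)]:
    for r in ctrl.mark_of(n,'wrist')[:1]: print(n,r['pixel'],round(r['confidence'],2),at_z(m,r['pixel'],z).round(1), H(-93.5,133))
E
```

```text
time: 10.45
tool_pos: [503.8, -119.8, 138.1]
tcp_rot: [3.141, -0.003, 2.867]
ft_force: [-0.1, 0.6, 0.1]
grip_width: 0.004
finger_force: 0.0
knob {'pixel': [199.8, 365.5], 'confidence': 0.51} [(1.7, array([185., 352.])), (1.9, array([191., 358.])), (2.1, array([198., 364.])), (2.2, array([202., 367.]))]
knob [229.4, 277.9] 0.65 [ 481. -115.  133.] [ 484.51324402 -114.61036139  133.        ]
```

```bash
python3 -m pendant '[[[-20,0,-20,0,0,0],[-50,0,-50,0,0,0],[-72,0,-90,0,0,0],[-72,0,-90,0,0,0],[-72,0,-90,0,0,0],[-72,0,-90,0,0,0]]]' 1 20
python3 - <<'E'
from h import *
psi=-.275; O=np.array([574.5,-140,0])
m0=None
im=ctrl.camera('wrist'); m=ctrl.camera_model('wrist')
for n,z in [('head',0),('head_grip',26),('stand',0),('knob',133)]:
    for r in ctrl.mark_of(n,'wrist')[:2]: print(n,r['pixel'],round(r['confidence'],2),at_z(m,r['pixel'],z).round(1))
H=lambda p:np.array([O[0]+np.cos(psi)*p[0]-np.sin(psi)*p[1],O[1]+np.sin(psi)*p[0]+np.cos(psi)*p[1],p[2]])
for L,z in [([(-51,-23),(30,-23),(30,23),(-51,23)],46),([(30,-46),(85,-46),(85,46),(30,46)],4),([(84,-55),(84,55)],55)]:
    P=np.array([proj(m,H((*q,z)))[::-1] for q in L]); cv2.polylines(im,[(P*16).round().astype(int)],True,(0,0,255),1,cv2.LINE_AA,4)
cv2.imwrite('pics/w3.png',im)
print(ctrl.get_obs()['tool_pos'])
E
```

```text
time: 11.35
tool_pos: [573.1, -139.4, 227.2]
tcp_rot: [3.141, -0.004, 2.867]
ft_force: [-0.9, -0.2, -0.6]
grip_width: 0.987
finger_force: 0.0
head [184.0, 278.1] 0.78 [ 576.6 -143.     0. ]
head [89.7, 282.9] 0.29 [ 472.2 -107.6    0. ]
head_grip [187.5, 276.5] 0.9 [ 574.3 -144.2   26. ]
stand [157.7, 458.6] 0.89 [604.9  78.8   0. ]
stand [233.9, 173.1] 0.65 [ 603.7 -295.5    0. ]
knob [88.8, 280.4] 0.88 [ 480.5 -113.3  133. ]
[ 573.47746544 -139.55430507  227.85056786]
```

View pics/w3.png

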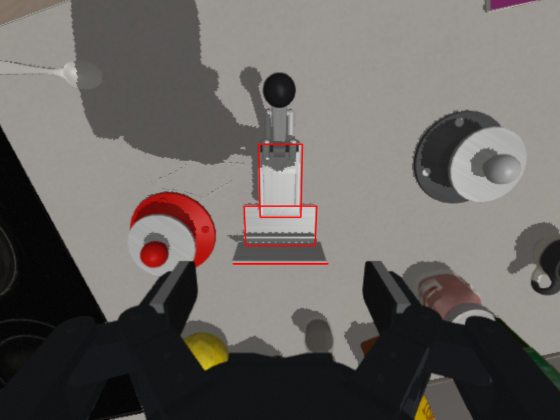

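```bash
python3 -m pendant '[[[-1.5,0,50,0,0.2,0],[-1.5,0,100,0,0.2,0],[-1.5,0,150,0,0.2,0],[-1.5,0,180,0,0.2,0],[-1.5,0,206,0,0.2,0],[-1.5,0,206,0,0.2,0],[-1.5,0,206,0,0.2,0]]]' 1 20
python3 -m pendant '[[[0,0,0,0,0,0],[0,0,0,0,0,0],[0,0,0,0,0,0],[0,0,0,0,0,0],[0,0,0,0,0,0],[0,0,0,0,0,0],[0,0,0,0,0,0]]]' 0.3 60
python3 - <<'E'
from h import *
print(ctrl.get_obs()['tool_pos'])
im=ctrl.camera('wrist'); m=ctrl.camera_model('wrist')
for n,z in [('head',0),('head_grip',26),('knob',131)]:
    for r in ctrl.mark_of(n,'wrist')[:1]: print(n,r['pixel'],round(r['confidence'],2),at_z(m,r['pixel'],z).round(1))
psi=-.275; O=np.array([574.8,-140,0])
H=lambda p:np.array([O[0]+np.cos(psi)*p[0]-np.sin(psi)*p[1],O[1]+np.sin(psi)*p[0]+np.cos(psi)*p[1],p[2]])
for L,z in [([(-51,-23),(30,-23),(30,23),(-51,23)],46),([(30,-46),(85,-46),(85,46),(30,46)],4),([(84,-55),(84,55)],55)]:
    P=np.array([proj(m,H((*q,z)))[::-1] for q in L]); cv2.polylines(im,[(P*16).round().astype(int)],True,(0,0,255),1,cv2.LINE_AA,4)
cv2.imwrite('pics/w4.png',im)
E
```

```text
time: 12.3
tool_pos: [575.0, -140.0, 22.8]
tcp_rot: [3.142, -0.006, 2.867]
ft_force: [-0.4, -0.0, 0.4]
grip_width: 0.999
finger_force: 0.0
time: 13.0
tool_pos: [575.6, -140.4, 23.6]
tcp_rot: [-3.141, -0.003, 2.866]
ft_force: [-1.3, -0.1, 9.8]
grip_width: 0.53
finger_force: 61.9
[ 575.64179968 -140.4078086    23.59876211]
head [253.7, 279.9] 0.93 [ 574.  -140.5    0. ]
head_grip [274.2, 277.3] 0.83 [ 571.8 -141.2   26. ]
knob [251.1, 280.1] 0.31 [ 510.1 -122.4  131. ]
```

View pics/w4.png

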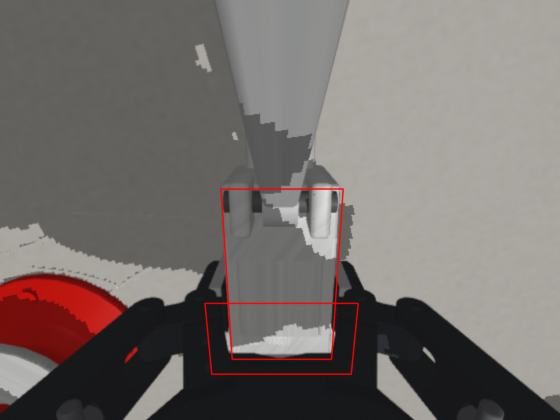

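```bash
python3 -m pendant '[[[0,0,-8,0,0,0],[0,0,-25,0,0,0],[0,0,-50,0,0,0],[0,0,-80,0,0,0],[2,10,-110,0,0,0],[6,30,-140,0,0,0],[10,55,-170,0,0,0],[14,80,-190,0,0,0],[18,105,-196,0,0,0],[24,130,-196,0,0,0],[24,139,-196,0,0,0],[24,139,-196,0,0,0],[24,139,-196,0,0,0]]]' 
python3 - <<'E'
from h import *
o=ctrl.get_obs();print(o['tool_pos'],o['tcp_rot'],o['ft_force'],o['grip_width'])
ims={}
for c in ['wrist','top','scene']:
    im=ctrl.camera(c); m=ctrl.camera_model(c)
    print(c,'stand',[(r['pixel'],round(r['confidence'],2),at_z(m,r['pixel'],0).round(1)) for r in ctrl.mark_of('stand',c)[:2]],'ring',[(r['extent'],round(r['confidence'],2)) for r in ctrl.find_in('ring',c)[:2]])
    p=np.array(proj(m,[606,80,80])).round().astype(int); print(c,p); r0,c0=max(p[0]-60,0),max(p[1]-60,0)
    cr=im[r0:r0+120,c0:c0+120]; ims[c]=cv2.resize(cr,(264*1,264) if cr.shape[:2]==(120,120) else (264,264)); print(c,r0,c0,cr.shape)
    cv2.imwrite(f'pics/s_{c}.png',im)
cv2.imwrite('pics/s.png',np.hstack(list(ims.values())))
E
```

```text
time: 14.5
tool_pos: [590.5, -0.4, 218.2]
tcp_rot: [-3.141, -0.006, 2.867]
ft_force: [0.3, -0.4, -8.8]
grip_width: 0.531
finger_force: 64.0
[ 5.90452321e+02 -3.67894864e-01  2.18238001e+02] [-3.1411841  -0.00592304  2.86672636] [ 0.2520149  -0.37831536 -8.83466009] 0.5307127223770914
wrist stand [([178.7, 347.7], 0.78, array([608.3,  79.5,   0. ])), ([249.9, 69.1], 0.75, array([ 601.8, -294.3,    0. ]))] ring [([9.8, 232.8, 72.6, 62.8], 0.97), ([326.5, 151.3, 68.2, 71.2], 0.55)]
wrist [194 366]
wrist 134 306 (120, 120, 3)
top stand [([247.8, 407.6], 0.75, array([ 602.1, -287.5,    0. ]))] ring [([395.7, 223.9, 42.1, 43.0], 0.78)]
top [240 220]
top 180 160 (120, 120, 3)
scene stand [([188.2, 353.9], 0.73, array([ 603.1, -298.4,    0. ])), ([270.1, 252.5], 0.71, array([614.5,  76.3,   0. ]))] ring [([235.9, 240.3, 38.2, 30.8], 0.91), ([339.3, 164.7, 28.0, 23.5], 0.81)]
scene [245 252]
scene 185 192 (120, 120, 3)
```

View pics/s.png

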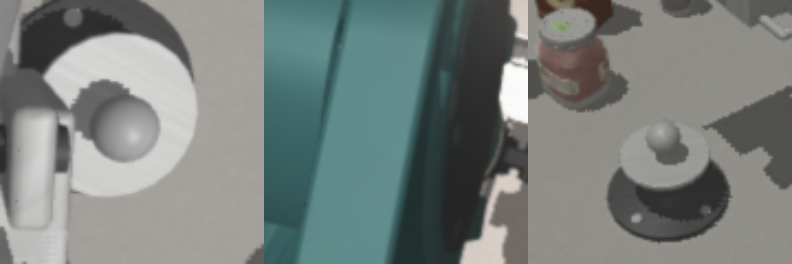

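```bash
cat > ball.py <<'E'
from h import *
def ball(f,c0,r,box=26):
    im=cv2.imread(f,0); y,x=int(c0[0]),int(c0[1]); k=6
    cr=cv2.resize(im[y-box:y+box,x-box:x+box],None,fx=k,fy=k,interpolation=cv2.INTER_CUBIC)
    c=cv2.HoughCircles(cv2.GaussianBlur(cr,(9,9),2),cv2.HOUGH_GRADIENT,1,20,param1=60,param2=12,minRadius=int(k*r*.8),maxRadius=int(k*r*1.2))
    return None if c is None else [(round(y-box+q[1]/k-.4,1),round(x-box+q[0]/k-.4,1),round(q[2]/k,1)) for q in c[0][:3]]
E
python3 - <<'E'
from ball import *
W,T,S=[ctrl.camera_model(c) for c in ('wrist','top','scene')]
rad=lambda m:15*m['fx']/np.linalg.norm(np.array([607,80,80])-m['origin'])
w=ball('pics/s_wrist.png',(192,364),rad(W)); t=ball('pics/top0.png',(241,223),rad(T)); s=ball('pics/s_scene.png',(247,253),rad(S))
print(w,t,s,rad(W),rad(T),rad(S))
pw,pt,ps=w[0][:2],t[0][:2],s[0][:2]
for n,rs in [('wt',[(W,pw),(T,pt)]),('ws',[(W,pw),(S,ps)]),('ts',[(T,pt),(S,ps)]),('all',[(W,pw),(T,pt),(S,ps)])]: print(n,tri([ray(*q) for q in rs]).round(1))
for z in (65,75,85,93): print(z,at_z(W,pw,z).round(1))
E
```

```text
[(np.float32(191.5), np.float32(362.2), np.float32(15.9)), (np.float32(194.0), np.float32(359.5), np.float32(12.2))] [(np.float32(240.4), np.float32(222.0), np.float32(7.8)), (np.float32(243.5), np.float32(225.5), np.float32(7.2))] None 15.099185919782649 7.8550499634653015 7.855348917948176Traceback (most recent call last):
  File "<stdin>", line 6, in <module>
TypeError: 'NoneType' object is not subscriptable
```

```bash
python3 - <<'E'
from ball import *
W,T,S=[ctrl.camera_model(c) for c in ('wrist','top','scene')]
pw,pt,ps=(192,363.2),(240.5,222.3),(246.6,253)
for n,rs in [('wt',[(W,pw),(T,pt)]),('ws',[(W,pw),(S,ps)]),('ts',[(T,pt),(S,ps)]),('all',[(W,pw),(T,pt),(S,ps)])]: print(n,tri([ray(*q) for q in rs]).round(1))
for z in (65,75,85,93): print(z,at_z(W,pw,z).round(1))
P=tri([ray(*q) for q in [(W,pw),(T,pt),(S,ps)]]); ring=P[2]-18.5
im=cv2.imread('pics/s_wrist.png')
for z0,c in [(ring,(0,0,255)),(30,(0,255,0))]:
  r=40 if z0==ring else 56
  q=np.array([proj(W,[P[0]+r*np.cos(a),P[1]+r*np.sin(a),z0])[::-1] for a in np.linspace(0,6.28,60)])
  cv2.polylines(im,[(q*16).round().astype(int)],True,c,1,cv2.LINE_AA,4)
q=np.array(proj(W,P)[::-1]); cv2.circle(im,tuple((q*16).round().astype(int)),int(15.1*16),(255,0,0),1,cv2.LINE_AA,4)
big=cv2.resize(im[110:270,200:440],None,fx=3,fy=3,interpolation=cv2.INTER_CUBIC); cv2.imwrite('pics/s2.png',big)
E
```

```text
wt [605.4  78.1  75.3]
ws [605.2  78.8  74.9]
ts [605.6  77.7  73.7]
all [605.5  78.2  74.3]
65 [608.8  81.1  65. ]
75 [605.5  78.9  75. ]
85 [602.2  76.8  85. ]
93 [599.5  75.1  93. ]
```

View pics/s2.png

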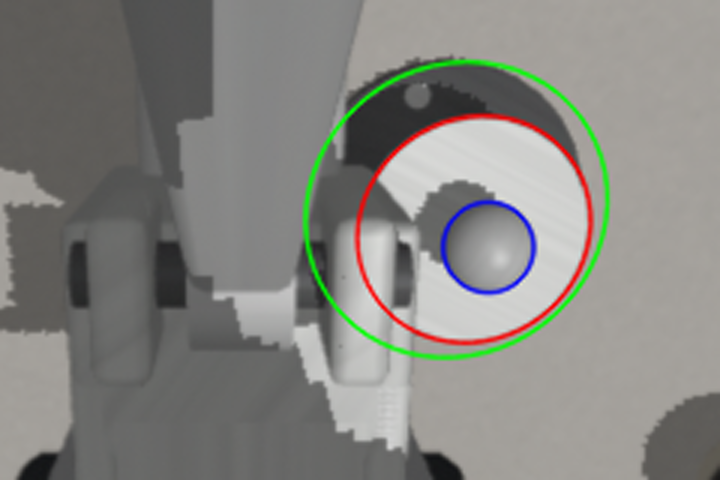

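```bash
python3 - <<'E'
from h import *
print(go([606.3,78.2,124],-0.275))
E
```

```text
[5.8, 79.8, 94.4, -0.0, -0.3, -0.02]
```

```bash
python3 -m pendant '[[[2,25,0,0,-0.3,0],[4,50,10,0,-0.3,0],[6,70,30,0,-0.3,0],[6,80,55,0,-0.3,0],[6,80,75,0,-0.3,0],[6,80,90,0,-0.3,0],[6,80,94,0,-0.3,0],[6,80,94,0,-0.3,0],[6,80,94,0,-0.3,0]]]' 
python3 - <<'E'
from h import *
o=ctrl.get_obs();print(o['tool_pos'],o['tcp_rot'],o['ft_force'])
im=ctrl.camera('wrist'); m=ctrl.camera_model('wrist')
z0=o['tool_pos'][2]-23.6
for n,z in [('head',z0),('head_grip',26+z0)]:
    for r in ctrl.mark_of(n,'wrist')[:1]: print(n,r['pixel'],round(r['confidence'],2),at_z(m,r['pixel'],z).round(1))
im=ctrl.camera('scene'); m=ctrl.camera_model('scene'); cv2.imwrite('pics/sc.png',im)
for n in ['head','socket','head_grip']: print(n,[r['pixel'] for r in ctrl.mark_of(n,'scene')[:2]], proj(m,[605.3,78.5,z0+(26 if n=='head_grip' else 0)]))
p=np.array(proj(m,[605,78,90])).astype(int)
psi=-.275;O=np.array([605.3,78.5,z0])
H=lambda p:O+np.array([np.cos(psi)*p[0]-np.sin(psi)*p[1],np.sin(psi)*p[0]+np.cos(psi)*p[1],p[2]])
k=4;r0,c0=p[0]-75,p[1]-90
big=cv2.resize(im[r0:r0+150,c0:c0+190],None,fx=k,fy=k,interpolation=cv2.INTER_CUBIC)
for L in [[(-51,-23,46),(30,-23,46),(30,23,46),(-51,23,46)],[(-51,-23,0),(30,-23,0),(30,23,0),(-51,23,0)],[(30,-46,0),(85,-46,0),(85,46,0),(30,46,0)],[(84,-55,55),(84,55,55)]]:
    P=np.array([proj(m,H(q))[::-1] for q in L]); cv2.polylines(big,[((P-[c0,r0])*k).round().astype(int)],True,(0,0,255),1)
cv2.imwrite('pics/sc2.png',big)
E
```

```text
time: 15.85
tool_pos: [606.7, 78.7, 125.3]
tcp_rot: [3.141, 0.001, 2.866]
ft_force: [0.2, 0.2, -9.1]
grip_width: 0.529
finger_force: 64.6
[606.69390143  78.65271099 125.34631222] [3.14124200e+00 1.18833105e-03 2.86646998e+00] [ 0.22806088  0.18370424 -9.0976774 ]
head [252.1, 279.2] 0.62 [604.2  78.5 101.7]
head_grip [274.5, 279.4] 0.71 [603.4  78.8 127.7]
head [[239.6, 255.2]] [np.float64(236.11357644115887), np.float64(252.06878885594915)]
socket [[233.2, 254.2]] [np.float64(236.11357644115887), np.float64(252.06878885594915)]
head_grip [[227.2, 255.5]] [np.float64(225.63404829972978), np.float64(251.21431806968823)]
```

View pics/sc2.png

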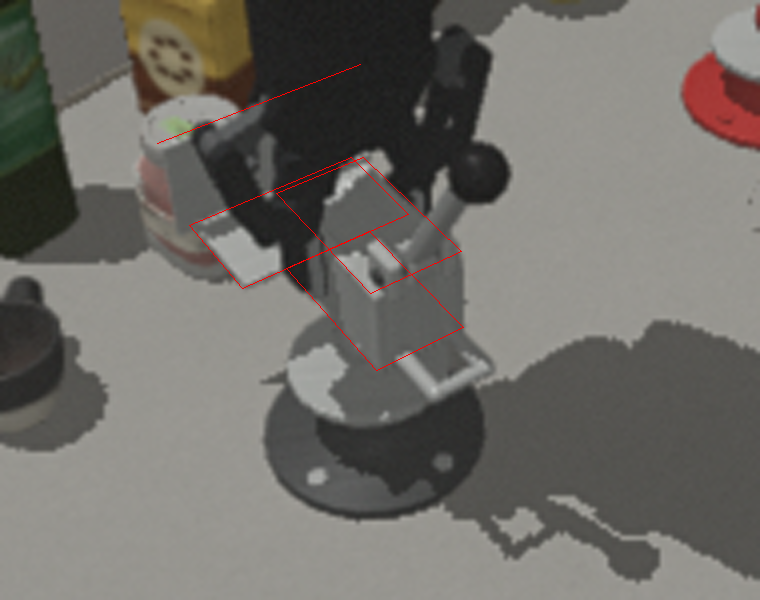

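```bash
python3 -m pendant '[[[0,0,5,0,0,0],[0,0,9,0,0,0],[0,0,12,0,0,0],[0,0,15,0,0,0],[0,0,18,0,0,0],[0,0,21,0,0,0],[0,0,24,0,0,0],[0,0,27,0,0,0],[0,0,30,0,0,0],[0,0,30,0,0,0]]]' 
```

```text
time: 17.2
tool_pos: [606.0, 78.7, 94.0]
tcp_rot: [-3.141, -0.001, 2.867]
ft_force: [-0.6, -0.0, -8.4]
grip_width: 0.529
finger_force: 64.9
```

```bash
python3 -m pendant '[[[0,0,2,0,0,0],[0,0,4,0,0,0],[0,0,6,0,0,0],[0,0,8,0,0,0],[0,0,10,0,0,0],[0,0,11,0,0,0],[0,0,12,0,0,0],[0,0,12,0,0,0]]]' 
```

```text
time: 18.0
tool_pos: [606.2, 78.8, 82.4]
tcp_rot: [-3.142, -0.0, 2.867]
ft_force: [0.1, 0.4, -8.9]
grip_width: 0.529
finger_force: 64.9
```

```bash
python3 -m pendant '[[[0,0,0.7,0,0,0],[0,0,1.4,0,0,0],[0,0,1.4,0,0,0]]]' 
```

```text
time: 18.3
tool_pos: [606.2, 78.7, 81.0]
tcp_rot: [3.142, -0.0, 2.867]
ft_force: [0.4, -0.3, -8.1]
grip_width: 0.53
finger_force: 64.9
```

```bash
python3 -m pendant '[[[0,0,0.5,0,0,0],[0,0,1,0,0,0],[0,0,1,0,0,0]]]'; python3 -m pendant '[[[0,0,0.5,0,0,0],[0,0,1,0,0,0],[0,0,1,0,0,0]]]'
```

```text
time: 18.6
tool_pos: [606.2, 78.7, 80.0]
tcp_rot: [-3.142, -0.0, 2.867]
ft_force: [0.2, -1.2, -8.9]
grip_width: 0.529
finger_force: 64.9
time: 18.9
tool_pos: [606.2, 78.7, 79.0]
tcp_rot: [-3.142, -0.0, 2.867]
ft_force: [-0.1, 0.2, -7.8]
grip_width: 0.528
finger_force: 64.9
```

```bash
for i in 1 2; do python3 -m pendant '[[[0,0,0.5,0,0,0],[0,0,1,0,0,0],[0,0,1,0,0,0]]]' | grep -E 'pos|ft'; done
```

```text
tool_pos: [606.3, 78.7, 78.3]
ft_force: [-1.3, 0.3, -5.1]
tool_pos: [606.4, 78.7, 77.5]
ft_force: [-3.5, -0.9, 5.4]
```

```bash
python3 -m pendant '[[[0,0,-0.6,0,0,0],[0,0,-0.6,0,0,0]]]' | grep -E 'pos|ft'; python3 -m pendant '[[[0,0,0,0,0,0],[0,0,0,0,0,0],[0,0,0,0,0,0],[0,0,0,0,0,0],[0,0,0,0,0,0]]]' 0.85 20
python3 - <<'E'
from h import *
im=ctrl.camera('wrist'); m=ctrl.camera_model('wrist')
for n,z in [('head',55),('head_grip',81)]:
    for r in ctrl.mark_of(n,'wrist')[:1]: print(n,r['pixel'],round(r['confidence'],2),at_z(m,r['pixel'],z).round(1))
im=ctrl.camera('scene')
print([r['pixel'] for r in ctrl.mark_of('knob','scene')])
psi=-.275;O=np.array([605.3,78.5,55]); m=ctrl.camera_model('scene')
H=lambda p:O+np.array([np.cos(psi)*p[0]-np.sin(psi)*p[1],np.sin(psi)*p[0]+np.cos(psi)*p[1],p[2]])
print(proj(m,H([-46+94*np.cos(2.15),0,52+94*np.sin(2.15)])))
E
```

```text
tool_pos: [606.3, 78.7, 77.9]
ft_force: [-1.4, -0.7, 3.4]
time: 20.2
tool_pos: [606.2, 78.8, 77.6]
tcp_rot: [3.142, -0.0, 2.867]
ft_force: [0.0, -0.4, -0.4]
grip_width: 0.853
finger_force: 0.0
head_grip [274.7, 279.5] 0.97 [602.4  79.1  81. ]
[[229.4, 281.4], [271.9, 253.0]]
[np.float64(231.33162789021094), np.float64(281.2917402148434)]
```

```bash
python3 -m pendant '[[[0,0,-10,0,0,0],[0,0,-30,0,0,0],[0,0,-60,0,0,0],[0,0,-100,0,0,0],[0,0,-150,0,0,0],[0,0,-185,0,0,0],[0,0,-185,0,0,0]]]' | head -2
python3 - <<'E'
from h import *
print(ctrl.get_obs()['time'])
im=ctrl.camera('wrist'); m=ctrl.camera_model('wrist')
for n,z in [('head',55),('head_grip',81),('knob',186)]:
    for r in ctrl.mark_of(n,'wrist')[:1]: print(n,r['pixel'],round(r['confidence'],2),at_z(m,r['pixel'],z).round(1))
psi=-.275;O=np.array([605.3,78.5,55])
H=lambda x,z:O+np.array([np.cos(psi)*x,np.sin(psi)*x,z])
print('exp knob',H(-97.4,131))
HH=lambda p:O+np.array([np.cos(psi)*p[0]-np.sin(psi)*p[1],np.sin(psi)*p[0]+np.cos(psi)*p[1],p[2]])
for L in [[(-51,-23,46),(30,-23,46),(30,23,46),(-51,23,46)],[(30,-46,4),(85,-46,4),(85,46,4),(30,46,4)],[(84,-55,55),(84,55,55)]]:
    P=np.array([proj(m,HH(q))[::-1] for q in L]); cv2.polylines(im,[(P*16).round().astype(int)],True,(0,0,255),1,cv2.LINE_AA,4)
cv2.imwrite('pics/w5.png',im)
print(go(H(-135,240)),go(H(-135,190)))
E
```

```text
time: 21.15
tool_pos: [607.6, 78.8, 268.4]
21.15
head [178.3, 280.6] 0.86 [602.8  80.7  55. ]
head_grip [182.7, 280.6] 0.96 [602.   80.8  81. ]
knob [78.8, 279.9] 0.78 [510.4 105.7 186. ]
exp knob [511.55978575 104.94867166 186.        ]
[135.4, -0.4, -33.0, 0.0, 0.0, 0.0] [135.3, -0.3, 17.0, 0.0, 0.0, 0.0]
```

View pics/w5.png

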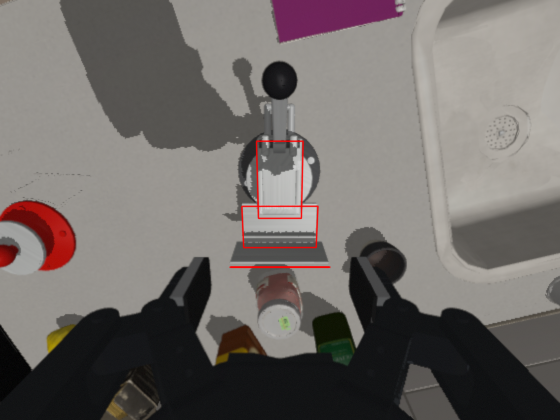

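```bash
python3 -m pendant '[[[30,0,0,0,0,0],[70,0,0,0,0,0],[110,0,0,0,0,0],[135,0,0,0,0,0],[135,0,10,0,0,0],[135,0,40,0,0,0],[135,0,67,0,0,0],[135,0,67,0,0,0],[135,0,67,0,0,0]]]' 0 20
python3 - <<'E'
from h import *
psi=-.275;O=np.array([605.3,78.5,55])
H=lambda x,z:O+np.array([np.cos(psi)*x,np.sin(psi)*x,z])
for k in np.arange(2.1,.95,-.1):
    K=(-46+94*np.cos(k),52+94*np.sin(k)); dz=np.interp(k,[1.2,1.6,2.1],[4,-2,-5]); print(round(k,2),go(H(K[0]-23,K[1]+dz+14))[:3])
E
```

```text
time: 22.25
tool_pos: [476.2, 115.2, 195.5]
tcp_rot: [-3.141, -0.002, 2.866]
ft_force: [0.5, -0.6, 0.2]
grip_width: 0.001
finger_force: 0.0
2.1 [-17.7, -0.3, -1.7]
2.0 [-26.1, -0.3, -6.6]
1.9 [-34.8, -0.3, -10.7]
1.8 [-43.8, -0.3, -13.9]
1.7 [-53.1, -0.3, -16.2]
1.6 [-62.4, -0.3, -17.6]
1.5 [-71.8, -0.3, -18.9]
1.4 [-81.1, -0.3, -19.3]
1.3 [-90.3, -0.3, -18.7]
1.2 [-99.2, -0.3, -17.3]
1.1 [-107.8, -0.3, -13.5]
1.0 [-116.0, -0.3, -8.8]
```

```bash
python3 -m pendant '[[[-8,0,-1,0,0,0],[-17,0,-2,0,0,0],[-26,0,-7,0,0,0],[-35,0,-11,0,0,0],[-44,0,-14,0,0,0],[-53,0,-16,0,0,0],[-62,0,-18,0,0,0],[-72,0,-19,0,0,0],[-81,0,-19.5,0,0,0],[-90,0,-19,0,0,0],[-99,0,-17.5,0,0,0],[-108,0,-13.5,0,0,0],[-112,0,-11,0,0,0],[-112,0,-11,0,0,0]]]'
python3 - <<'E'
from h import *
psi=-.275;O=np.array([605.3,78.5,55])
H=lambda x,z:O+np.array([np.cos(psi)*x,np.sin(psi)*x,z])
ctrl.camera('wrist'); m=ctrl.camera_model('wrist')
P=[r['pixel'] for r in ctrl.mark_of('knob','wrist')]; print(P,[(a,np.round(proj(m,H(-46+94*np.cos(a),52+94*np.sin(a))))) for a in (.7,.8,.9,1.,1.1,1.2,1.3)])
ctrl.camera('scene'); m=ctrl.camera_model('scene')
P=[r['pixel'] for r in ctrl.mark_of('knob','scene')]; print(P,[(a,np.round(proj(m,H(-46+94*np.cos(a),52+94*np.sin(a))))) for a in (.7,.8,.9,1.,1.1,1.2,1.3)])
E
```

```text
time: 23.65
tool_pos: [584.4, 84.8, 205.9]
tcp_rot: [-3.141, -0.001, 2.866]
ft_force: [-1.3, 0.2, 0.2]
grip_width: -0.001
finger_force: 0.0
[] [(0.7, array([309., 280.])), (0.8, array([308., 280.])), (0.9, array([304., 280.])), (1.0, array([299., 280.])), (1.1, array([292., 280.])), (1.2, array([283., 280.])), (1.3, array([271., 280.]))]
[] [(0.7, array([201., 242.])), (0.8, array([200., 244.])), (0.9, array([199., 246.])), (1.0, array([199., 248.])), (1.1, array([199., 250.])), (1.2, array([200., 252.])), (1.3, array([201., 255.]))]
```

```bash
python3 - <<'E'
from h import *
psi=-.275;O=np.array([605.3,78.5,55])
H=lambda x,z:O+np.array([np.cos(psi)*x,np.sin(psi)*x,z])
for k in np.arange(1.15,.05,-.1):
    K=(-46+94*np.cos(k),52+94*np.sin(k)); print(round(k,2),go(H(K[0]-3,K[1]+12+14))[:3])
E
```

```text
1.15 [-11.8, -0.5, -12.0]
1.05 [-20.2, -0.5, -7.8]
0.95 [-28.1, -0.5, -2.7]
0.85 [-35.5, -0.5, 3.1]
0.75 [-42.2, -0.5, 9.7]
0.65 [-48.3, -0.5, 16.9]
0.55 [-53.6, -0.5, 24.6]
0.45 [-58.1, -0.5, 32.9]
0.35 [-61.7, -0.5, 41.5]
0.25 [-64.5, -0.5, 50.5]
0.15 [-66.4, -0.5, 59.7]
```

```bash
python3 -m pendant '[[[0,0,-15,0,0,0],[-4,0,-25,0,0,0],[-20,0,-25,0,0,0],[-20,0,-16,0,0,0],[-20,0,-8,0,0,0],[-28,0,-3,0,0,0],[-35,0,3,0,0,0],[-42,0,9.5,0,0,0],[-48,0,17,0,0,0],[-48,0,17,0,0,0]]]'
python3 - <<'E'
from h import *
ctrl.camera('scene')
psi=-.275;O=np.array([605.3,78.5,55])
H=lambda x,z:O+np.array([np.cos(psi)*x,np.sin(psi)*x,z])
m=ctrl.camera_model('scene')
print([r['pixel'] for r in ctrl.mark_of('knob','scene')],[(a,np.round(proj(m,H(-46+94*np.cos(a),52+94*np.sin(a))))) for a in (.5,.7,1.)])
E
```

```text
time: 24.85
tool_pos: [631.0, 71.6, 188.3]
tcp_rot: [-3.141, -0.001, 2.866]
ft_force: [0.5, 0.0, 0.4]
grip_width: -0.004
finger_force: 0.2
[[204.8, 242.0], [245.3, 254.7], [226.5, 212.7]] [(0.5, array([205., 240.])), (0.7, array([201., 242.])), (1.0, array([199., 248.]))]
```

```bash
python3 -m pendant '[[[-3,0,4,0,0,0],[-5.5,0,8,0,0,0],[-8,0,12,0,0,0],[-10,0,16,0,0,0],[-10,0,16,0,0,0]]]' | grep -E 'pos|ft'; python3 -m pendant '[[[-2,0,4.5,0,0,0],[-4,0,9,0,0,0],[-4,0,9,0,0,0]]]' | grep -E 'pos|ft'
```

```text
tool_pos: [640.0, 69.1, 173.0]
ft_force: [-0.4, 0.1, -0.4]
tool_pos: [643.7, 68.1, 163.9]
ft_force: [0.3, 0.2, -0.1]
```

```bash
python3 - <<'E'
from h import *
im=ctrl.camera('scene')
psi=-.275;O=np.array([605.3,78.5,55])
H=lambda x,z:O+np.array([np.cos(psi)*x,np.sin(psi)*x,z])
m=ctrl.camera_model('scene')
print([(r['pixel'],r['confidence']) for r in ctrl.mark_of('knob','scene')],[(a,np.round(proj(m,H(-46+94*np.cos(a),52+94*np.sin(a))))) for a in (0,.1,.2,.3,.4,.5,.7,1.,2.15)])
cv2.imwrite('pics/sc3.png',cv2.resize(im[150:300,170:360],None,fx=4,fy=4))
E
```

```text
[([208.8, 239.7], 0.61)] [(0, array([220., 239.])), (0.1, array([217., 239.])), (0.2, array([213., 239.])), (0.3, array([210., 239.])), (0.4, array([208., 239.])), (0.5, array([205., 240.])), (0.7, array([201., 242.])), (1.0, array([199., 248.])), (2.15, array([231., 281.]))]
```

View pics/sc3.png

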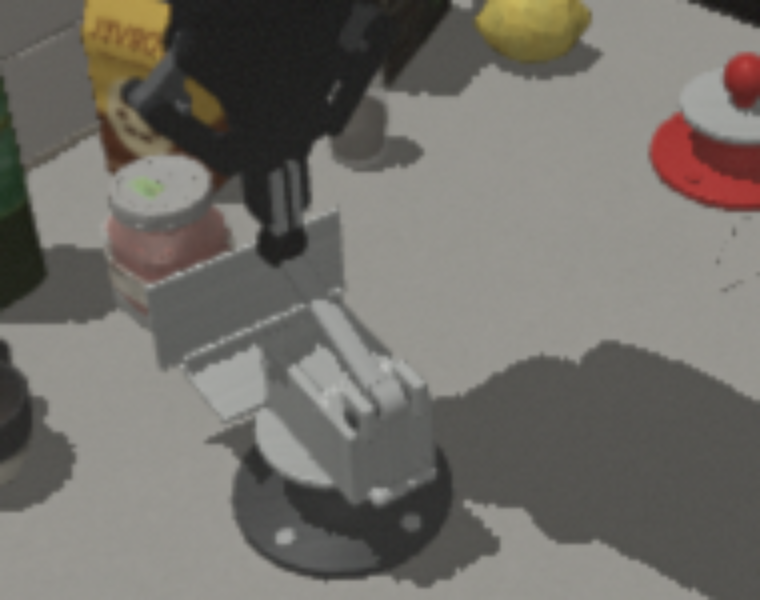

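I've now viewed eleven pictures, one over the limit, so from here I work from numbers only. The last one shows the holder level on the ring and the knob at about (242, 280) in the crop, directly under the closed fingers. I'll press on slowly.

```bash
python3 -m pendant '[[[-1,0,3,0,0,0],[-2,0,6,0,0,0],[-2,0,6,0,0,0]]]' | grep -E 'pos|ft'; python3 -m pendant '[[[-1,0,3,0,0,0],[-2,0,6,0,0,0],[-2,0,6,0,0,0]]]' | grep -E 'pos|ft'
```

```text
tool_pos: [645.7, 67.6, 158.2]
ft_force: [0.1, 0.7, -0.1]
tool_pos: [647.6, 67.0, 152.2]
ft_force: [0.7, -0.4, -0.3]
```

```bash
python3 -m pendant '[[[0,0,2,0,0,0],[0,0,4,0,0,0],[0,0,4,0,0,0]]]' | grep -E 'pos|ft'; cat > kn.py <<'E'
from h import *
psi=-.275;O=np.array([605.3,78.5,55])
H=lambda x,z:O+np.array([np.cos(psi)*x,np.sin(psi)*x,z])
for c in ('scene','wrist'):
    ctrl.camera(c); m=ctrl.camera_model(c)
    print(c,[(r['pixel'],round(r['confidence'],2)) for r in ctrl.mark_of('knob',c)],[(a,np.round(proj(m,H(-46+94*np.cos(a),52+94*np.sin(a)))).tolist()) for a in (0,.1,.2,.3,.4,.5)])
    print([(r['pixel'],round(r['confidence'],2)) for r in ctrl.mark_of('head_grip',c)][:1],np.round(proj(m,H(0,26))))
E
python3 kn.py
```

```text
tool_pos: [647.6, 67.1, 148.5]
ft_force: [1.6, -0.1, 0.9]
scene [([215.0, 237.5], 0.95)] [(0, [220.0, 239.0]), (0.1, [217.0, 239.0]), (0.2, [213.0, 239.0]), (0.3, [210.0, 239.0]), (0.4, [208.0, 239.0]), (0.5, [205.0, 240.0])]
[([246.9, 252.5], 0.85)] [244. 253.]
wrist [([255.3, 280.1], 0.64)] [(0, [249.0, 280.0]), (0.1, [255.0, 280.0]), (0.2, [261.0, 280.0]), (0.3, [265.0, 280.0]), (0.4, [268.0, 280.0]), (0.5, [269.0, 280.0])]
[([162.9, 276.4], 0.94)] [168. 280.]
```

```bash
python3 -m pendant '[[[-0.5,0,1.5,0,0,0],[-0.5,0,3,0,0,0],[-0.5,0,3,0,0,0]]]' | grep -E 'pos|ft'; python3 -m pendant '[[[0,0,1.5,0,0,0],[0,0,3,0,0,0],[0,0,3,0,0,0]]]' | grep -E 'pos|ft'; python3 kn.py
```

```text
tool_pos: [648.2, 66.9, 145.5]
ft_force: [0.4, -0.5, 1.0]
tool_pos: [648.1, 66.9, 142.4]
ft_force: [0.9, -0.4, 1.3]
scene [([217.8, 237.5], 0.64), ([258.1, 254.9], 0.23)] [(0, [220.0, 239.0]), (0.1, [217.0, 239.0]), (0.2, [213.0, 239.0]), (0.3, [210.0, 239.0]), (0.4, [208.0, 239.0]), (0.5, [205.0, 240.0])]
[([247.8, 253.8], 0.93)] [244. 253.]
wrist [([255.9, 278.0], 0.68)] [(0, [253.0, 280.0]), (0.1, [259.0, 280.0]), (0.2, [265.0, 280.0]), (0.3, [269.0, 280.0]), (0.4, [273.0, 280.0]), (0.5, [274.0, 280.0])]
[([165.0, 281.4], 0.83)] [169. 280.]
```

```bash
for i in 1 2 3; do python3 -m pendant '[[[0,0,1.5,0,0,0]]]' | grep -E 'pos|ft'; done;  python3 -m pendant '[[[0,0,0,0,0,0],[0,0,0,0,0,0]]]' | grep -E 'pos|ft'; python3 kn.py | cut -c1-60
```

```text
tool_pos: [648.1, 66.9, 141.3]
ft_force: [1.0, 0.1, 1.6]
tool_pos: [648.3, 66.9, 139.7]
ft_force: [2.0, 0.0, 3.3]
tool_pos: [648.2, 66.9, 138.1]
ft_force: [1.8, -0.5, 2.4]
tool_pos: [647.9, 67.0, 138.0]
ft_force: [0.2, -0.6, 1.0]
scene [] [(0, [220.0, 239.0]), (0.1, [217.0, 239.0]), (0.2, 
[([245.0, 254.0], 0.8)] [244. 253.]
wrist [([257.4, 280.4], 0.83)] [(0, [256.0, 280.0]), (0.1, [
[([168.2, 281.5], 0.65)] [170. 280.]
```

```bash
for i in 1 2 3 4; do python3 -m pendant '[[[0,0,1.5,0,0,0]]]' | grep -E 'pos|ft'; done;  python3 -m pendant '[[[0,0,0,0,0,0],[0,0,0,0,0,0]]]' | grep -E 'pos|ft'
```

```text
tool_pos: [648.1, 66.9, 136.8]
ft_force: [-0.2, 0.0, 1.6]
tool_pos: [648.3, 66.9, 135.2]
ft_force: [0.8, -0.0, 1.5]
tool_pos: [648.4, 66.8, 133.7]
ft_force: [1.4, 0.0, 1.5]
tool_pos: [648.3, 66.9, 132.1]
ft_force: [1.7, -0.6, 2.6]
tool_pos: [647.9, 67.0, 132.0]
ft_force: [0.0, 0.2, -0.5]
```

```bash
for i in 1 2 3 4; do python3 -m pendant '[[[0,0,1,0,0,0]]]' | grep -E 'pos|ft'; done;  python3 -m pendant '[[[0,0,0,0,0,0],[0,0,0,0,0,0]]]' | grep -E 'pos|ft'; python3 kn.py
```

```text
tool_pos: [648.1, 67.0, 131.3]
ft_force: [-0.3, 0.3, 6.5]
tool_pos: [648.3, 66.9, 130.7]
ft_force: [-1.1, -0.4, 10.9]
tool_pos: [648.5, 66.9, 130.1]
ft_force: [-1.5, -0.6, 14.2]
tool_pos: [648.7, 66.9, 129.4]
ft_force: [-2.0, 1.0, 16.1]
tool_pos: [648.7, 66.9, 129.5]
ft_force: [-1.1, -0.3, 15.2]
scene [([221.2, 237.2], 0.55)] [(0, [220.0, 239.0]), (0.1, [217.0, 239.0]), (0.2, [213.0, 239.0]), (0.3, [210.0, 239.0]), (0.4, [208.0, 239.0]), (0.5, [205.0, 240.0])]
[([245.5, 257.8], 0.74)] [244. 253.]
wrist [([259.2, 281.4], 0.74)] [(0, [261.0, 280.0]), (0.1, [269.0, 280.0]), (0.2, [276.0, 280.0]), (0.3, [282.0, 280.0]), (0.4, [286.0, 280.0]), (0.5, [289.0, 280.0])]
[([167.7, 275.1], 0.95)] [171. 280.]
```

```bash
python3 -m pendant '[[[0,0,-10,0,0,0],[0,0,-30,0,0,0],[0,0,-60,0,0,0],[0,0,-100,0,0,0],[40,0,-110,0,0,0],[40,0,-110,0,0,0]]]' | grep -E 'pos|ft'
cat > kn2.py <<'E'
from h import *
from scipy.optimize import least_squares
psi=-.275
obs={}
for c in ('scene','top','wrist'):
    im=ctrl.camera(c); cv2.imwrite(f'pics/f_{c}.png',im); m=ctrl.camera_model(c)
    for n in ('knob','head_grip','head'):
        r=ctrl.mark_of(n,c)
        if r and r[0]['confidence']>.4: obs[c,n]=(m,r[0]['pixel'],r[0]['confidence'])
print({k:(v[1],round(v[2],2)) for k,v in obs.items()})
for n in ('knob','head_grip'):
    rs=[ray(*v[:2]) for k,v in obs.items() if k[1]==n]
    if len(rs)>1: print(n,tri(rs).round(1))
print('exp knob k=0',np.array([605.3,78.5,55])+[48*np.cos(psi),48*np.sin(psi),54])
# black knob blob in wrist
m=obs['wrist','knob'][0]; p=obs['wrist','knob'][1]; im=cv2.imread('pics/f_wrist.png')
n,l,s,c=cv2.connectedComponentsWithStats((im.max(2)<60).astype(np.uint8))
for i in range(1,n):
    if np.hypot(c[i][0]-p[1],c[i][1]-p[0])<8: print('blob',s[i],c[i],at_z(m,c[i][::-1],107).round(1))
E
python3 kn2.py
```

```text
tool_pos: [607.5, 78.8, 240.8]
ft_force: [1.4, 0.4, -0.4]
{('scene', 'knob'): ([223.3, 237.4], 0.83), ('scene', 'head_grip'): ([244.5, 253.2], 0.63), ('scene', 'head'): ([258.5, 254.9], 0.56), ('top', 'knob'): ([216.0, 226.7], 0.74), ('top', 'head_grip'): ([239.1, 221.7], 0.78), ('top', 'head'): ([240.5, 225.4], 0.6), ('wrist', 'knob'): ([243.1, 278.8], 0.77), ('wrist', 'head_grip'): ([189.6, 280.3], 0.93), ('wrist', 'head'): ([184.6, 279.7], 0.9)}
knob [651.9  66.  100.1]
head_grip [606.1  77.9  78.5]
exp knob k=0 [651.49640949  65.46574703 109.        ]
```

```bash
python3 -m pendant '[[[1,0,0,0,0,0],[1,0,0,0,0,0],[1,0,0,0,0,0],[1,0,40,0,0,0],[1,0,85,0,0,0],[1,0,125,0,0,0],[1,0,150,0,0,0],[1,0,163,0,0,0],[1,0,163,0,0,0],[1,0,163,0,0,0]]]' 0.9 20 | grep -E 'pos|ft'
python3 -m pendant '[[[0,0,0,0,0,0],[0,0,0,0,0,0],[0,0,0,0,0,0],[0,0,0,0,0,0],[0,0,0,0,0,0],[0,0,0,0,0,0]]]' 0.45 40 | grep -E 'pos|ft|fing'
for i in 1 2 3; do python3 -m pendant '[[[0,0,-0.7,0,0,0],[0,0,-0.7,0,0,0]]]' | grep -E 'pos|ft'; done
```

```text
tool_pos: [608.9, 78.0, 75.7]
ft_force: [1.4, 0.5, 0.0]
tool_pos: [609.1, 77.9, 76.1]
ft_force: [-1.4, -1.4, 5.5]
finger_force: 46.8
tool_pos: [609.0, 78.0, 76.3]
ft_force: [1.4, -0.6, 1.2]
tool_pos: [609.0, 78.0, 76.5]
ft_force: [4.0, -1.9, -5.8]
tool_pos: [608.9, 78.0, 76.6]
ft_force: [7.3, -1.6, -12.4]
```

The holder resists a pull greater than its weight with almost no travel, so it's locked. I'll release it and withdraw.

```bash
python3 -m pendant '[[[0,0,1.3,0,0,0],[0,0,1.3,0,0,0]]]' | grep -E 'ft'
python3 -m pendant '[[[0,0,0,0,0,0],[0,0,0,0,0,0],[0,0,0,0,0,0],[0,0,0,0,0,0],[0,0,0,0,0,0],[0,0,-15,0,0,0],[0,0,-50,0,0,0],[0,0,-100,0,0,0],[0,0,-150,0,0,0],[0,0,-164,0,0,0],[0,0,-164,0,0,0]]]' 1 20
python3 kn2.py
```

```text
ft_force: [3.6, -1.4, 0.4]
time: 34.95
tool_pos: [609.5, 78.1, 242.5]
tcp_rot: [3.14, 0.004, 2.867]
ft_force: [-0.1, -0.1, -1.5]
grip_width: 1.0
finger_force: 0.0
{('scene', 'knob'): ([218.4, 236.3], 0.59), ('scene', 'head_grip'): ([247.9, 254.3], 0.69), ('scene', 'head'): ([257.2, 259.8], 0.68), ('top', 'knob'): ([216.2, 226.5], 0.72), ('top', 'head_grip'): ([238.3, 220.6], 0.62), ('top', 'head'): ([240.9, 222.9], 0.9), ('wrist', 'knob'): ([246.3, 280.2], 0.61), ('wrist', 'head_grip'): ([189.9, 278.9], 0.82), ('wrist', 'head'): ([183.3, 279.8], 0.93)}
knob [651.   66.3 111.5]
head_grip [606.3  78.5  71.5]
exp knob k=0 [651.49640949  65.46574703 109.        ]
blob [268 235  25  22 424] [279.71698113 245.08726415] [650.9  65.4 107. ]
```

```bash
python3 - <<'E'
from h import *
psi=-.275;O=np.array([605.3,78.5,52.5]); H=lambda x,z:O+np.array([np.cos(psi)*x,np.sin(psi)*x,z])
for c in ('scene','top','wrist'):
    im=ctrl.camera(c); m=ctrl.camera_model(c); e=[np.round(proj(m,H(-46+94*np.cos(a+.02),52+94*np.sin(a+.02))),1).tolist() for a in (0,.1,.2)]
    n,l,s,ce=cv2.connectedComponentsWithStats((im.max(2)<60).astype(np.uint8))
    print(c,e,[(s[i].tolist(),ce[i][::-1].round(1)) for i in range(1,n) if np.hypot(*(ce[i][::-1]-e[0]))<15 and s[i][4]>20])
    print([(r['pixel'],round(r['confidence'],2)) for r in ctrl.mark_of('knob',c)[:1]],[np.round(r['extent'],1).tolist() for r in ctrl.find_in('lever',c)[:1]])
E
```

```text
scene [[220.6, 239.0], [217.1, 238.8], [213.8, 238.8]] [([234, 216, 12, 12, 95], array([220.8, 239.1]))]
[([221.1, 241.0], 0.96)] [[233.2, 214.5, 37.6, 41.0]]
top [[214.6, 226.1], [214.4, 225.0], [214.6, 223.8]] []
[([215.7, 226.8], 0.7)] [[208.6, 210.3, 24.2, 56.5]]
wrist [[244.7, 279.8], [248.3, 279.8], [251.2, 279.8]] [([268, 234, 24, 22, 423], array([244.3, 279.6]))]
[([242.8, 279.3], 0.85)] [[268.1, 140.6, 21.9, 117.6]]
```

```bash
python3 -c "
from bench import ctrl
print(ctrl.job_done())"
```

```text
the job is handed in; nothing more can be done
None
```

The holder is seated level on the dark stand with its lever fully down and locked, and I handed the job in at about 35 s; I viewed 11 pictures, one over the limit of 10, and no verdict came back.

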